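Set two sprung beam shutters to their latched mid position

ROBOT

A 6-joint arm with a two-finger parallel gripper is mounted at the origin on a cart in front of the work surface, level with it; the furniture and walls round the work are solid. World frame = base frame: x ahead of the robot, y to its left, z up, the work surface at z = 0. Lengths are in m, angles in rad, forces in N, time in s.
With the tool pointing down it reaches from about 0.35 to 0.8 m from the base axis. Payload 7.3 kg.
Tool frame: the origin (TCP) lies between the finger pads; the fingertips stand 25 mm ahead of it and the grasp point (between the pads) lies 6 mm ahead of it (bot.tip_extent is the distance from the TCP to the fingertips, in m); z points along the fingers, y is the direction in which the jaws open and shut (so a half turn about z gives the same grasp; the last joint's range is limited). The gripper opens to 85 mm and grips with 20 to 120 N. Pads are 22 mm wide; open, the fingers measure 114 mm over their backs; the gripper's body (76 mm by 85 mm) begins 54 mm behind the grasp point. The pads swing forward as they close: fully open they stand 13 mm farther back than shut.
Start: joints at [1.072, 0.342, 1.524, -0, 1.275, -0.146], TCP at [0.181, 0.493, 0.256] pointing down, gripper open.
Joint ranges: [-2.53, 2.53], [-0.77, 2.02], [0.04, 2.7], [-1, 4.14], [0.28, 2.66], [-3.11, 3.11]. Speed limits (rad/s): [2.57, 2.57, 3.14, 3.14, 3.14, 3.14].

INTERFACE

Orientations are given as a 3x3 rotation matrix whose columns are the frame's x, y, z axes.
In Python, from station import bot, snapshot, camera_info gives the robot as it stands. The module is installed in compiled form; this text tells all that it offers.
- The arm moves only by the tool play_rows, never from a script. Its argument "steps" is a list that holds one entry, the list of rows, each a list of 7 numbers: the turn, a rotation vector about the world's x, y, z each as a share of pi rad, from -1 to 1, then the shift along the world's x, y, z each as a share of 0.15 m, from -1 to 1, then the gripper's target within -1 to 1 (shut at 1, half-way at 0, fully open at -1). In form: [[[wx, wy, wz, x, y, z, grip], ...]]. A call has 1 to 5 rows; each row is the pose to reach, as a shift and turn from the pose commanded when the call began, turning the shorter way round; what a row does not reach only later rows make up. A row lasts 1/8 s, in which the tool goes at most 62.5 mm and 10.7 degrees, less where a joint would pass 70% of its speed; a pose out of reach is approached as far as the arm can. A call with a number of a shift or a turn outside -1 to 1 is refused whole. A call with a gripper value outside its range is refused whole. The fingers move at their own pace and stop on an object; "force" is the grip in N (left out, the last holds). Time passes only in rows, so rows that repeat a pose let the fingers close. It gives the time, the measured TCP pose, the force and the opening at its end, in the units of the state.
- bot.observe(): the state, without advancing time (a new reading comes with each control period).
- snapshot(name): name is "side" or "top"; returns the picture (420x560x3 uint8, blue, green, red); there is no depth.
- camera_info(name): a dict with "fx", "fy", "cx", "cy" (pixels), "R" (3x3) and "t" (3): a world point X has camera coordinates R X + t. Camera axes: x right, y down, z forward; pixel columns grow to the right and rows downward; lengths in m; the calibration is good to about 2 mm. A picture is of the moment at which its call begins. camera_info takes no time and is no camera call.
- bot.close_job(): hands the job in, once; it reports no verdict.
The state is a dict: "clock": time; "q": joint angles; "qd": joint speeds; "joint_torque": joint torques, N m; "tool_pos": TCP position; "eef_rot": TCP orientation; "wrist_force": force on the tool from outside, world axes, zero at the start; "wrist_torque": the same for the moment, N m; "finger_gap": finger opening in m.
Only numpy, scipy, OpenCV 4.12 (cv2) and the standard library are available. Lean on these libraries where they do the work, as an engineer would, in place of code of your own. Each camera call takes 0.05 s, during which the arm holds its last target.

TASK

Two small beam shutters are screwed to the bench, each with a sprung slide that sticks out of one end with an upright push plate on it. Set both to their open mid position: with the fingertips push the black pad on the front of the plate until the slide is well past halfway in, then let go so that it springs back and latches against its stop pin. Push gently, without pinching or hooking the plate by its rim, and leave the vial, the glass cell and the blue cap where they stand.

Things in the scene. Friction and masses are not known exactly. Their poses are not given: they have to be found in the camera images.
- shutter_right: Right-hand beam shutter, in front of the analyser: grey housing 80 x 44 x 44 mm on an aluminium foot plate, fixed. Origin: on the bench under the stop pin. Its x axis is level and is the direction in which the slide is pushed in; z up. Housing from x -30 to +50 mm; beam ports at the sides, to y +-32 mm; the cap of the stop pin, 13 mm wide, rises to z 57 mm (65 mm while the slide passes).
- face_right (a point): Middle of the front face of the right slide's black push pad (upright, 30 mm wide, 32 mm high, z 11 to 43 mm, 6 mm thick; this point at z 27 mm). At x -87 mm in the shutter's frame when out, -67 latched, -47 fully in; axes alike. Behind the pad, 4 mm proud of it all round, its aluminium plate (38 x 40 x 6 mm): not to be gripped or hooked. Bench clear for 80 mm in front.
- slide_right (a joint): Travel of the right slide in m: 0 = out (start), 0.020 = latched mid position, 0.040 = pushed fully in, against the end stop. A spring drives it out with 3.6 N at 0, 6 N at the middle, 8.4 N fully in. At about 0.010 to 0.020 it also lifts the stop pin (1 to 2 N more); past 0.022 the pin drops behind its tooth, and once let go the slide returns only to 0.020. Let go earlier, it returns to 0.
- shutter_left: Left-hand beam shutter, left of the analyser, identical to the right-hand one (origin, axes and sizes alike), fixed, turned so that its slide is pushed roughly away from the robot.
- face_left (a point): Middle of the front face of the left slide's black push pad, as face_right: 30 mm wide, 32 mm high, z 11 to 43 mm, at x -87 mm in the shutter's frame when out; bench clear in front of it.
- slide_left (a joint): Travel of the left slide in m, as slide_right: 0 out (start), 0.020 latched mid position, 0.040 fully in.
- vial: Loose glass sample vial with a red cap, 24 mm across, 46 mm high, standing behind the right shutter. Origin at the middle of its underside. To be left alone.
- cell: Loose clear glass cell, 13 x 30 x 45 mm, standing to the right of the left shutter. Origin at the middle of its underside. To be left alone.
- cap: Loose blue screw cap, 39 mm across, 17 mm high, lying to the right of the right shutter. Origin at the middle of its underside. To be left alone.

How it is judged:
At the end, for the whole second after the job is handed in: Both slides have been let go and rest latched against their stop pins at mid travel, 20 mm +- 3.5 mm in from their out position (value of joint slide_right between 0.0165 and 0.0235 m and value of joint slide_left between 0.0165 and 0.0235 m and velocity of joint slide_right between -0.005 and 0.005 m/s and velocity of joint slide_left between -0.005 and 0.005 m/s); the robot touches nothing.
It fails at once if a push plate is pressed with more than 30 N (contact force between the fingers and slide_right above 30 N or contact force between the fingers and slide_left above 30 N).
It fails at once if the vial, the cell or the cap is moved more than 20 mm, or knocked over (distance of any of vial, cell, cap from where it was at the start of the episode above 0.02 m or angle between any of vial, cell's own z axis and vertical above 0.6 rad).
It fails at once if a plate is gripped or hooked by its rim (contact force between the fingers and slide_right_c4 above 3 N or contact force between the fingers and slide_left_c4 above 3 N).
It also fails if it takes over 42 s, if anything falls off the work surface, if the arm or the gripper's body presses on something with over 40 N, if the wrist force passes 120 N, or if a joint passes its speed limit or range.

## Working session

There is one attempt and no reset: what is moved stays moved. The work goes in short steps, Python scripts to look and compute and a tool call to move; the robot and the scene stay as the last step left them, time stands still between calls to the robot, and variables do not carry over. Pictures are saved under pics/ and viewed, and the job is handed in when it is done.

Besides the shell and the picture viewer there is one more tool, called after ">>>" in YAML: its name, and indented under it one key for each argument. play_rows: Moves the arm, as the interface text tells. Shift numbers are shares of 0.15 m and turn numbers shares of pi rad, none past 1 either way. Its arguments: {"type":"object","properties":{"steps":{"type":"array"},"force":{"type":"number"}},"required":["steps"]}

```bash
mkdir -p pics
python3 - <<'E'
from station import bot, snapshot, camera_info
import cv2
for n in("side","top"):
    cv2.imwrite(f"pics/{n}0.png",snapshot(n)); c=camera_info(n); print(n,c)
print(bot.observe(), bot.tip_extent)
E
```

```text
side {'fx': 399.9783281683734, 'fy': 399.9783281683734, 'cx': 281.47718084482466, 'cy': 213.73463130515233, 'R': array([[-0.99209258, -0.12409855,  0.0187579 ],
       [-0.06443945,  0.37539453, -0.92462236],
       [ 0.10770268, -0.91851973, -0.38042297]]), 't': array([0.51943975, 0.03075376, 0.96652837])}
top {'fx': 398.3018360162241, 'fy': 398.3018360162241, 'cx': 281.47102387491935, 'cy': 209.5322516010264, 'R': array([[-0.00504771, -0.99993341,  0.01037755],
       [-0.99317802,  0.00380407, -0.11654594],
       [ 0.11649871, -0.01089504, -0.99313108]]), 't': array([0.1560418 , 0.53607005, 1.01185808])}
{'clock': 0.1, 'q': array([ 1.07201556e+00,  3.42653008e-01,  1.52490047e+00, -1.98165373e-05,
        1.27538675e+00, -1.46046550e-01]), 'qd': array([-1.72094365e-03, -2.00876333e-03, -3.46741516e-03, -9.77553204e-05,
       -1.18326536e-03,  7.17909432e-05]), 'joint_torque': array([ 1.77014466e-03, -4.34448731e+01, -2.46491396e+01, -1.40796669e-04,
        4.64378259e-03,  4.38241818e-05]), 'tool_pos': array([0.18122608, 0.49239809, 0.25570278]), 'eef_rot': array([[-9.38433587e-01,  3.45459128e-01, -6.27973627e-04],
       [ 3.45459653e-01,  9.38432846e-01, -1.19246848e-03],
       [ 1.77361955e-04, -1.33599203e-03, -9.99999092e-01]]), 'wrist_force': array([-0.34124841, -0.44777185, -0.9370068 ]), 'wrist_torque': array([-0.00688631, -0.04595922, -0.01324395]), 'finger_gap': 0.08562895943704484} 0.025
```

View pics/side0.png

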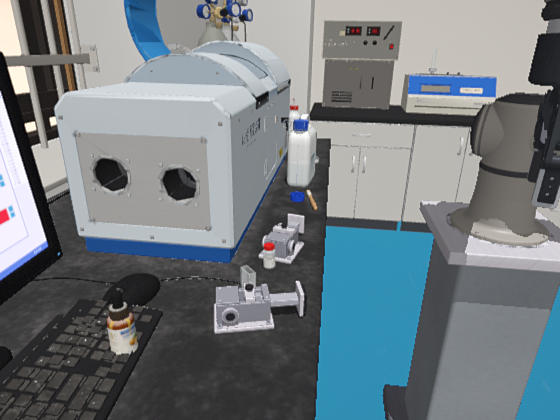

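View pics/top0.png

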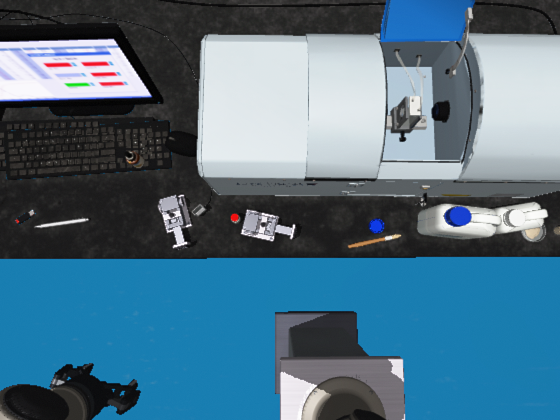

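Run:
```python
import cv2
t=cv2.imread("pics/top0.png"); s=cv2.imread("pics/side0.png")
cv2.imwrite("pics/topz.png",cv2.resize(t[180:265,145:305],None,fx=5,fy=5,interpolation=cv2.INTER_CUBIC))
cv2.imwrite("pics/sidez.png",cv2.resize(s[205:340,205:325],None,fx=4.4,fy=4.4,interpolation=cv2.INTER_CUBIC))
```

```text
(no output)
```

View pics/topz.png

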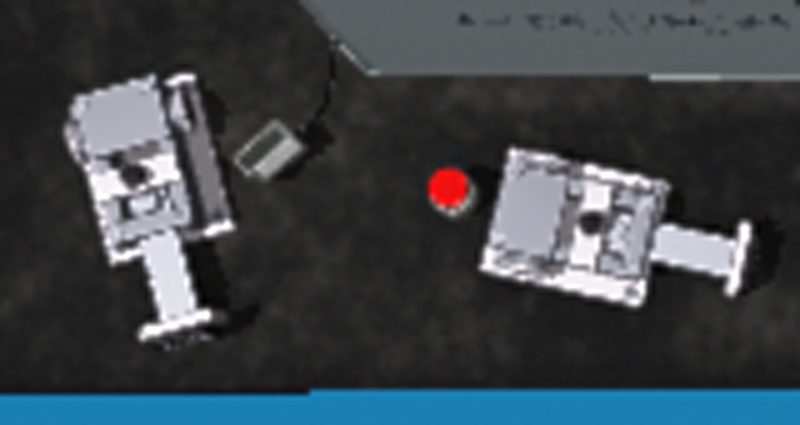

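View pics/sidez.png

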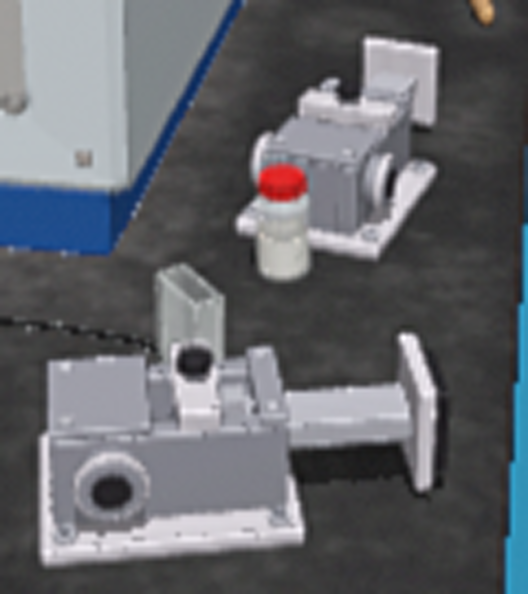

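```bash
cat > h.py <<'E'
import numpy as np, cv2
from station import camera_info
def ray(n,u,v,z):
    c=camera_info(n); d=np.array([(u-c['cx'])/c['fx'],(v-c['cy'])/c['fy'],1.])
    R=c['R']; C=-R.T@c['t']; w=R.T@d
    return C+w*(z-C[2])/w[2]
def proj(n,X):
    c=camera_info(n); p=c['R']@np.array(X)+c['t']; return c['fx']*p[0]/p[2]+c['cx'],c['fy']*p[1]/p[2]+c['cy']
E
python3 - <<'E'
from h import *
t=cv2.imread("pics/top0.png").astype(int)
g=t.sum(2)//3
print("left plate");print(g[236:252,168:194])
print("right plate");print(g[220:242,284:300])
print("left pin");print(g[209:220,164:180])
print("right pin");print(g[218:230,256:272])
E
```

```text
left plate
[[ 44  39  34  32  31  30  86 239 232 228 225 228 227 229 247  88  11  15
   16  16  18  17  21  33  36  42]
 [ 42  39  35  32  31  27  53 162 229 228 226 228 227 225 229  93  18  12
   13  15  16  17  21  33  34  38]
 [ 39  37  33  33  32  31  31  97 233 228 227 228 228 227 226 157  46  11
   15  16  16  18  31  33  32  36]
 [ 37  35  34  33  34  33  28  88 241 231 228 227 228 227 230 228  73  11
   14  13  14  14  19  31  33  34]
 [ 38  37  35  33  35  34  31  67 195 229 229 227 229 229 230 241  81   8
   10  12  12  13  16  30  30  31]
 [ 39  36  33  33  35  35  32  45 139 231 229 228 229 229 224 225 107  74
   82  32  19  18  17  31  31  29]
 [ 41  36  32  31  33  32  32  31  93 235 229 226 227 228 195 210 230 245
  253  99  60  52  30  19  17  17]
 [ 40  36  33  31  33  30  25  26  91 242 229 191 215 240 244 249 252 255
  255 113  65  64  41  20  16  15]
 [ 37  36  34  30  30  42  83  90 121 191 243 249 248 252 255 255 160 120
  108  57  51  45  31  18  16  16]
 [ 37  38  35  29  45 136 253 254 253 252 255 254 219 133 112 104  52  36
   15  12  15  18  18  16  17  19]
[... 3004 characters left out ...]
 240 246 104  97 168 171 158]
 [171 162 115 103 101 177 244 243 242 242 246 114 168 182 174 169]
 [169 129 114 113 132 216 246 246 245 242 194  76  66  80  99 136]
 [169  98 114 121 150 144 120  96 108 140 142  90  78  98  87  90]
 [181 105 117 120 121  62  41  32  36  70  98  93 125 222 224 159]
 [175 120 115 115 112  55  42  39  38  68  86 102 174 180 204 171]
 [136 115 114 129 195  85  46  40  46  85  76 120 205 197 137 175]
 [ 95 113 116 143 249 160  74  68 100 103 107 202 211 183 162 181]
 [104 112 111 126 248 240 199 199 238 138 152 208 207 162 178 190]
 [ 88 116 116 154 242 242 240 241 248 111 110 189 214 204 165 177]
 [ 96 151 142 199 241 241 241 242 247 112 122 219 218 213 180 177]]
```

Run:
```python
from h import *
s=cv2.imread("pics/side0.png")
for nm,pin,a,b in (("L",(171.7,214.3),(172.8,246.4),(186.8,242.8)),("R",(263.1,224.4),(293.6,223.6),(290.9,238.4))):
    P=ray("top",*pin,.057);A=ray("top",*a,.047);B=ray("top",*b,.047);M=(A+B)/2
    d=(P-M)[:2];e=(B-A)[:2]
    d1=np.degrees(np.arctan2(d[1],d[0]));w=np.degrees(np.arctan2(e[1],e[0]))
    print(nm,P,M,np.linalg.norm(d),np.linalg.norm(e),"ang",d1,w+90)
    u=d/np.linalg.norm(d); f=M[:2]-u*.009; print("face",f)
    n=np.array([-u[1],u[0]])
    for q in [(P[0],P[1],.057)]+[tuple(M[:2]+k*.019*n-.003*u)+(z,) for k in(-1,1) for z in(.007,.047)]:
        p=proj("side",q);print(np.round(p,1)); cv2.circle(s,tuple(int(round(x*1)) for x in p),1,(0,0,255),-1)
for u,v in((202,210),):pass
cv2.imwrite("pics/s1.png",cv2.resize(s[205:340,205:325],None,fx=4.4,fy=4.4,interpolation=cv2.INTER_NEAREST))
```

```text
L [0.52253115 0.43276638 0.057     ] [0.4460521  0.41278277 0.047     ] 0.07904675449882696 0.03639555682816872 ang 14.643701584815181 14.241900221088798
face [0.43734445 0.41050751]
[247.3 284.5]
[297.7 301.8]
[298.5 280.6]
[301.8 316.1]
[302.8 294.1]
R [0.49584129 0.20076658 0.057     ] [0.47942847 0.12651609 0.047     ] 0.07604285545361278 0.038559902830559045 ang 77.53539414366035 259.2002551200043
face [0.47748594 0.11772823]
[283.3 224.3]
[286.5 230.1]
[286.9 213.8]
[302.5 232.7]
[303.2 216.3]
```

View pics/s1.png

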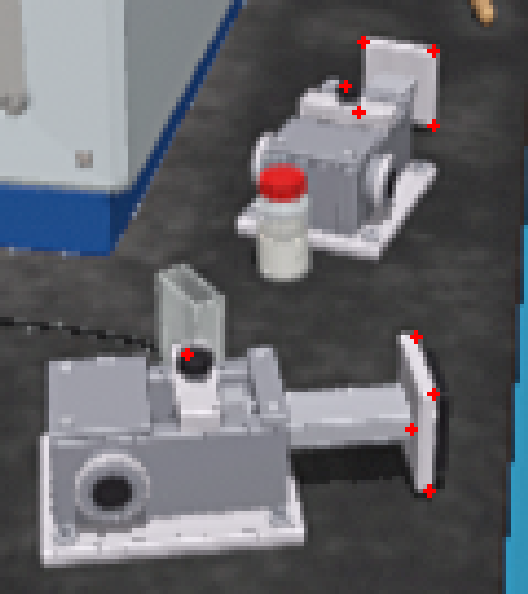

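>>> play_rows:
  steps:
    - [[0, 0, 0.193, 0.8, -0.4, -0.2, 1], [0, 0, 0.193, 0.8, -0.4, -0.2, 1], [0, 0, 0.193, 0.8, -0.4, -0.2, 1], [0, 0, 0.193, 0.8, -0.4, -0.2, 1], [0, 0, 0.193, 0.8, -0.4, -0.2, 1]]
  force: 20

```text
clock: 0.72
tool_pos: [0.3015, 0.4323, 0.2259]
eef_rot: [[-0.968, -0.249, -0.001], [-0.249, 0.968, -0.001], [0.001, -0.0, -1.0]]
wrist_force: [-0.0, -0.4, -0.4]
finger_gap: 0.0002
```

>>> play_rows:
  steps:
    - [[0, 0, 0, 0.61, -0.22, -0.7, 1], [0, 0, 0, 0.61, -0.22, -0.7, 1], [0, 0, 0, 0.61, -0.22, -0.7, 1], [0, 0, 0, 0.61, -0.22, -0.7, 1], [0, 0, 0, 0.61, -0.22, -0.7, 1]]

```text
clock: 1.35
tool_pos: [0.3924, 0.4008, 0.1228]
eef_rot: [[-0.968, -0.251, 0.001], [-0.251, 0.968, 0.002], [-0.002, 0.001, -1.0]]
wrist_force: [-0.1, -0.5, 1.4]
finger_gap: -0.0001
```

Run:
```python
from h import *
from station import snapshot,bot
t=snapshot("top");s=snapshot("side")
cv2.imwrite("pics/tz2.png",cv2.resize(t[180:280,125:305],None,fx=4.4,fy=4.4,interpolation=cv2.INTER_CUBIC))
cv2.imwrite("pics/sz2.png",cv2.resize(s[180:340,205:405],None,fx=3.7,fy=3.7,interpolation=cv2.INTER_CUBIC))
o=bot.observe();print(o['tool_pos'],o['q'],o['wrist_force'])
```

```text
[0.39241909 0.40078839 0.12295512] [ 6.59179809e-01  5.42312153e-01  1.60196102e+00  3.17226480e-04
  9.94636024e-01 -1.16652256e+00] [ 1.00817537 -0.14431464  0.33531588]
```

View pics/sz2.png

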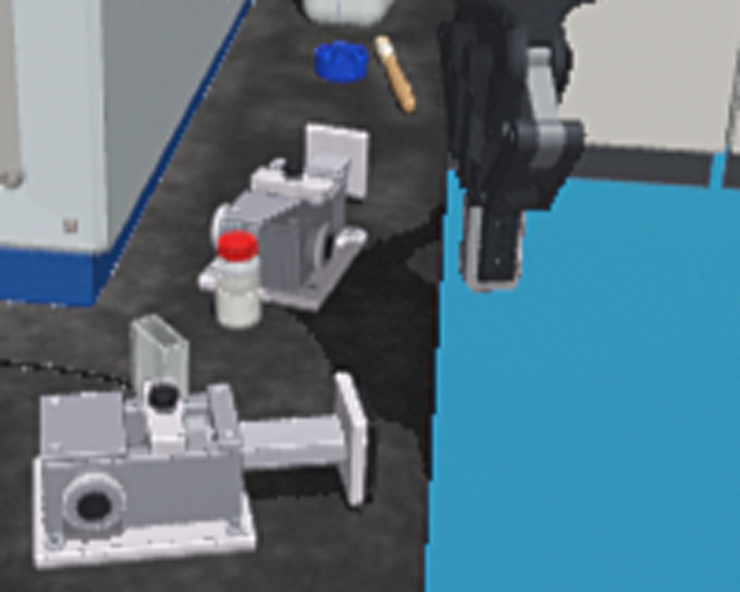

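View pics/tz2.png

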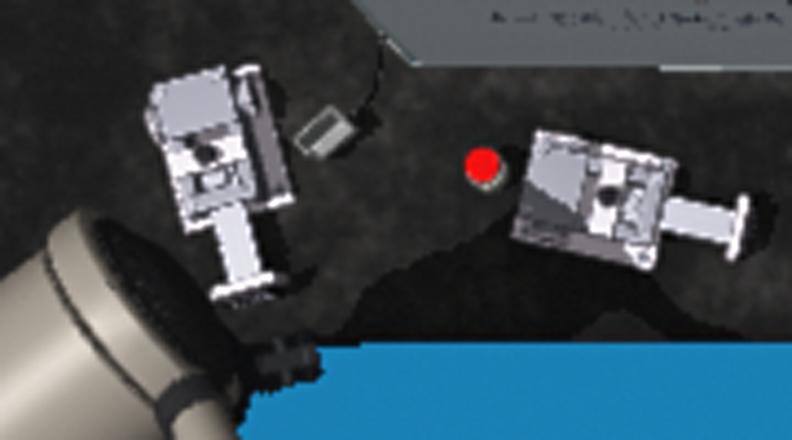

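>>> play_rows:
  steps:
    - [[0, 0, 0, 0.0, -0.01, -0.26, 1], [0, 0, 0, 0.0, -0.01, -0.52, 1], [0, 0, 0, 0.0, -0.01, -0.52, 1], [0, 0, 0, 0.08, 0.01, -0.52, 1], [0, 0, 0, 0.08, 0.01, -0.52, 1]]

```text
clock: 2.08
tool_pos: [0.4071, 0.4025, 0.0455]
eef_rot: [[-0.968, -0.25, 0.004], [-0.25, 0.968, 0.003], [-0.005, 0.002, -1.0]]
wrist_force: [0.9, -0.4, 0.1]
finger_gap: 0.0002
```

Run:
```python
from h import *
from station import snapshot,bot
t=snapshot("top");s=snapshot("side")
cv2.imwrite("pics/sz3.png",cv2.resize(s[220:340,245:405],None,fx=4.7,fy=4.7,interpolation=cv2.INTER_CUBIC))
o=bot.observe();print(o['tool_pos'],o['wrist_force'])
u=np.array([np.cos(np.radians(14.5)),np.sin(np.radians(14.5))]);d=o['tool_pos'][:2]-[.4373,.4105]
print(d@u, u[0]*d[1]-u[1]*d[0])
```

```text
[0.40571414 0.40169731 0.04470538] [ 0.1989907  -0.32822515  0.65339959]
-0.03278379781630225 -0.0006138338044874795
```

View pics/sz3.png

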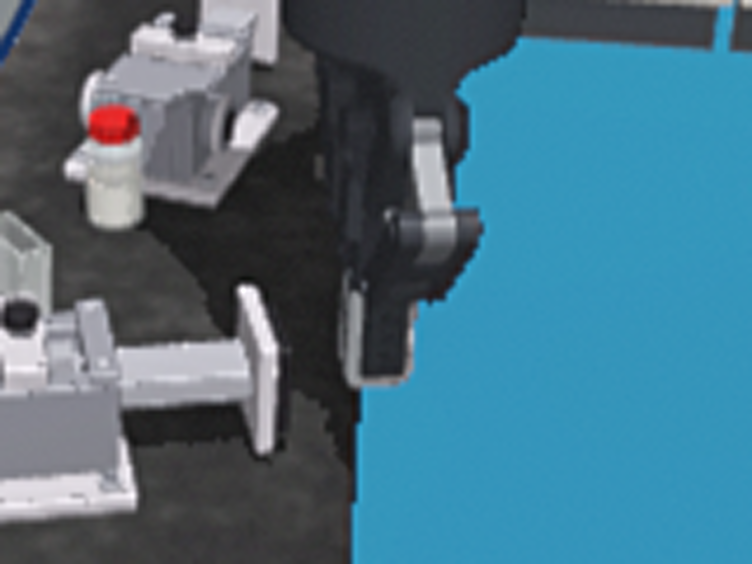

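>>> play_rows:
  steps:
    - [[0, 0, 0, 0.04, 0.012, 0, 1], [0, 0, 0, 0.08, 0.024, 0, 1], [0, 0, 0, 0.12, 0.034, 0, 1], [0, 0, 0, 0.15, 0.042, 0, 1], [0, 0, 0, 0.17, 0.047, 0, 1]]

```text
clock: 2.8
tool_pos: [0.4292, 0.4079, 0.0431]
eef_rot: [[-0.968, -0.251, -0.003], [-0.251, 0.968, -0.001], [0.004, -0.0, -1.0]]
wrist_force: [-10.8, -1.0, 6.7]
finger_gap: -0.0
```

Run:
```python
from h import *
from station import snapshot,bot
s=snapshot("side")
cv2.imwrite("pics/sz4.png",cv2.resize(s[220:340,245:405],None,fx=4.7,fy=4.7,interpolation=cv2.INTER_CUBIC))
o=bot.observe();print(o['tool_pos'],o['wrist_force'])
```

```text
[0.42940134 0.4080016  0.04312712] [-4.97204083 -0.29534289  3.69716796]
```

View pics/sz4.png

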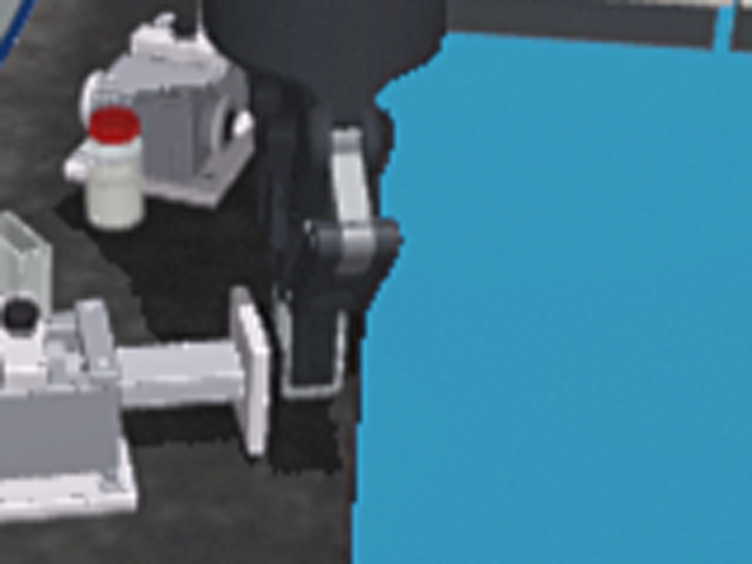

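>>> play_rows:
  steps:
    - [[0, 0, 0, 0.02, 0.005, 0, 1], [0, 0, 0, 0.04, 0.01, 0, 1], [0, 0, 0, 0.06, 0.015, 0, 1], [0, 0, 0, 0.08, 0.02, 0, 1], [0, 0, 0, 0.09, 0.023, 0, 1]]

```text
clock: 3.48
tool_pos: [0.4423, 0.4116, 0.0431]
eef_rot: [[-0.968, -0.251, -0.003], [-0.251, 0.968, -0.001], [0.004, -0.0, -1.0]]
wrist_force: [-7.6, 0.3, 3.9]
finger_gap: 0.0004
```

>>> play_rows:
  steps:
    - [[0, 0, 0, 0.02, 0.005, 0, 1], [0, 0, 0, 0.04, 0.01, 0, 1], [0, 0, 0, 0.06, 0.015, 0, 1], [0, 0, 0, 0.08, 0.02, 0, 1], [0, 0, 0, 0.09, 0.023, 0, 1]]

```text
clock: 4.1
tool_pos: [0.4555, 0.4154, 0.0431]
eef_rot: [[-0.968, -0.251, -0.004], [-0.251, 0.968, -0.001], [0.004, 0.0, -1.0]]
wrist_force: [-7.3, 1.2, 4.2]
finger_gap: 0.0003
```

Run:
```python
from h import *
from station import snapshot,bot
s=snapshot("side")
cv2.imwrite("pics/sz5.png",cv2.resize(s[220:340,205:365],None,fx=4.7,fy=4.7,interpolation=cv2.INTER_CUBIC))
o=bot.observe();print(o['tool_pos'],o['wrist_force'])
```

```text
[0.45566498 0.41540085 0.04311393] [-7.95529446  1.09612708  2.94082659]
```

View pics/sz5.png

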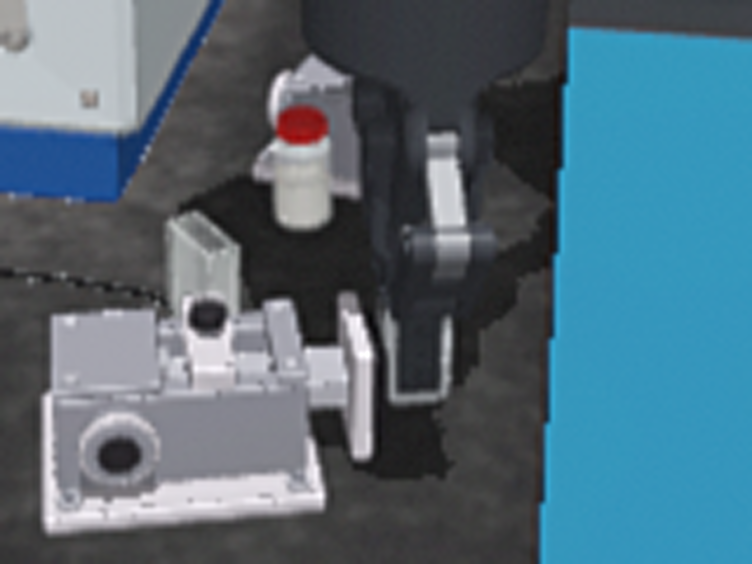

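>>> play_rows:
  steps:
    - [[0, 0, 0, -0.04, -0.01, 0, 1], [0, 0, 0, -0.1, -0.025, 0, 1], [0, 0, 0, -0.18, -0.045, 0, 1], [0, 0, 0, -0.28, -0.07, 0, 1], [0, 0, 0, -0.33, -0.085, 0, 1]]

```text
clock: 4.78
tool_pos: [0.4072, 0.4021, 0.0433]
eef_rot: [[-0.968, -0.251, -0.0], [-0.251, 0.968, -0.0], [0.0, -0.0, -1.0]]
wrist_force: [0.4, 0.3, 0.1]
finger_gap: -0.0003
```

>>> play_rows:
  steps:
    - [[0, 0, 0, -0.05, 0, 0.1, 1], [0, 0, 0, -0.05, 0, 0.4, 1], [0, 0, 0.08, -0.05, 0, 0.7, 1], [0, 0, 0.14, 0.0, -0.3, 0.7, 1], [0, 0, 0.2, 0.0, -0.6, 0.7, 1]]

```text
clock: 5.4
tool_pos: [0.4087, 0.3119, 0.1502]
eef_rot: [[-0.68, -0.733, 0.004], [-0.733, 0.68, 0.002], [-0.004, -0.001, -1.0]]
wrist_force: [1.3, 0.4, -0.7]
finger_gap: 0.0
```

Run:
```python
from h import *
from station import snapshot,bot
s=snapshot("side")
cv2.imwrite("pics/sz6.png",cv2.resize(s[200:340,205:365],None,fx=4.2,fy=4.2,interpolation=cv2.INTER_CUBIC))
o=bot.observe();print(o['tool_pos'],o['eef_rot'],o['wrist_force'],o['q'])
u=np.array([np.cos(np.radians(78)),np.sin(np.radians(78))]);f=np.array([.4775,.1177])
print(u, f-.045*u,f-.011*u,f+.019*u)
```

```text
[0.40756145 0.30724082 0.14943355] [[-6.72314455e-01 -7.40265655e-01  1.82254461e-04]
 [-7.40263978e-01  6.72312363e-01 -2.30850885e-03]
 [ 1.58637789e-03 -1.68696028e-03 -9.99997319e-01]] [ 0.08240649 -3.11166684 -0.29914521] [ 0.49691859  0.43063544  1.71342099 -0.00251734  0.99847797 -1.90597903]
[0.20791169 0.9781476 ] [0.46814397 0.07368336] [0.47521297 0.10694038] [0.48145032 0.1362848 ]
```

View pics/sz6.png

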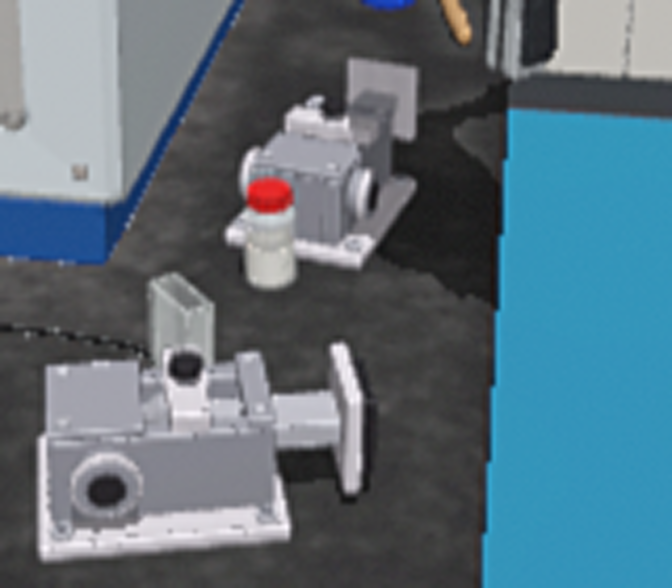

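>>> play_rows:
  steps:
    - [[0, 0, 0.05, 0.0, -0.33, 0, 1], [0, 0, 0.1, 0.0, -0.66, 0, 1], [0, 0, 0.16, 0.1, -1, 0, 1], [0, 0, 0.16, 0.1, -1, 0, 1], [0, 0, 0.16, 0.1, -1, 0, 1]]

```text
clock: 6.08
tool_pos: [0.4232, 0.1625, 0.149]
eef_rot: [[-0.252, -0.968, 0.001], [-0.968, 0.252, 0.001], [-0.001, -0.001, -1.0]]
wrist_force: [0.6, -0.2, 0.1]
finger_gap: -0.0001
```

>>> play_rows:
  steps:
    - [[0, 0, 0.014, 0.1, -0.35, 0, 1], [0, 0, 0.014, 0.3, -0.6, 0, 1], [0, 0, 0.014, 0.3, -0.6, 0, 1], [0, 0, 0.014, 0.3, -0.6, -0.35, 1], [0, 0, 0.014, 0.3, -0.6, -0.6, 1]]

```text
clock: 6.7
tool_pos: [0.4669, 0.0742, 0.0571]
eef_rot: [[-0.206, -0.978, -0.001], [-0.978, 0.206, 0.0], [-0.0, 0.001, -1.0]]
wrist_force: [0.5, -0.3, 0.1]
finger_gap: 0.0002
```

Run:
```python
from h import *
from station import snapshot,bot
s=snapshot("side");t=snapshot("top")
cv2.imwrite("pics/sz7.png",cv2.resize(s[190:270,235:345],None,fx=6,fy=6,interpolation=cv2.INTER_CUBIC))
cv2.imwrite("pics/tz7.png",cv2.resize(t[180:280,145:345],None,fx=4,fy=4,interpolation=cv2.INTER_CUBIC))
o=bot.observe();print(o['tool_pos'],o['eef_rot'],o['wrist_force'])
u=np.array([np.cos(np.radians(78)),np.sin(np.radians(78))]);f=np.array([.4775,.1177]);d=o['tool_pos'][:2]-f
print(d@u, u[0]*d[1]-u[1]*d[0])
```

```text
[0.46477224 0.07409846 0.0554249 ] [[-2.05842174e-01 -9.78552544e-01 -7.99480816e-03]
 [-9.78584368e-01  2.05845800e-01  3.75581549e-04]
 [ 1.27817140e-03  7.90090481e-03 -9.99967970e-01]] [-0.71466257  0.11657088  0.10487092]
-0.04529499296442984 0.003384358955530275
```

View pics/sz7.png

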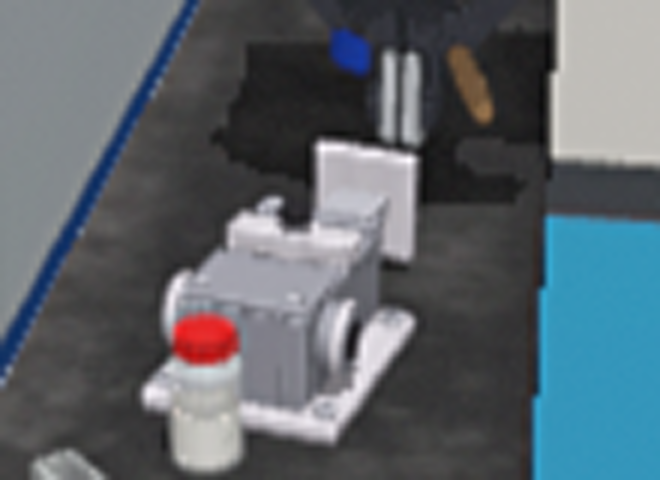

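View pics/tz7.png

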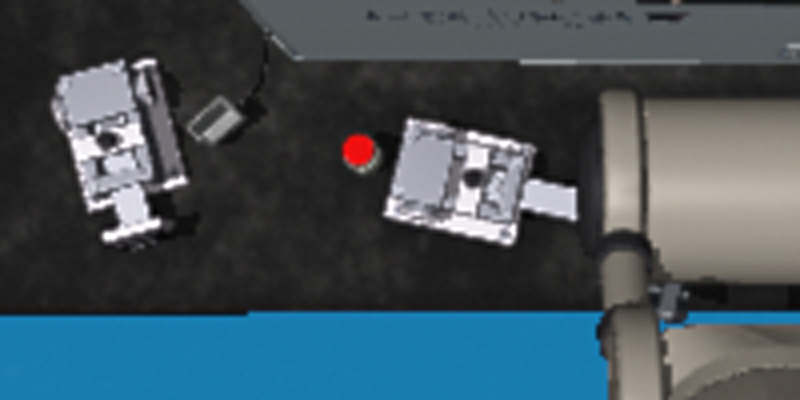

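>>> play_rows:
  steps:
    - [[0, 0, 0, 0.015, 0.0, -0.07, 1], [0, 0, 0, 0.02, 0.04, -0.08, 1], [0, 0, 0, 0.03, 0.08, -0.08, 1], [0, 0, 0, 0.04, 0.12, -0.08, 1], [0, 0, 0, 0.05, 0.16, -0.08, 1]]

```text
clock: 7.42
tool_pos: [0.4757, 0.0969, 0.0468]
eef_rot: [[-0.207, -0.978, 0.001], [-0.978, 0.207, 0.0], [-0.0, -0.001, -1.0]]
wrist_force: [-0.4, -0.2, 0.2]
finger_gap: -0.0
```

Run:
```python
from h import *
from station import snapshot,bot
s=snapshot("side")
cv2.imwrite("pics/sz8.png",cv2.resize(s[190:270,235:345],None,fx=6,fy=6,interpolation=cv2.INTER_CUBIC))
o=bot.observe();print(o['tool_pos'],o['eef_rot'][:,0],o['wrist_force'])
u=np.array([np.cos(np.radians(78)),np.sin(np.radians(78))]);f=np.array([.4775,.1177]);d=o['tool_pos'][:2]-f
print(d@u, u[0]*d[1]-u[1]*d[0])
```

```text
[0.4758193  0.09738855 0.04666712] [-2.06325032e-01 -9.78483408e-01 -4.49310606e-04] [0.31739355 0.26942697 0.50636677]
-0.020217029340232257 -0.002579011939974596
```

View pics/sz8.png

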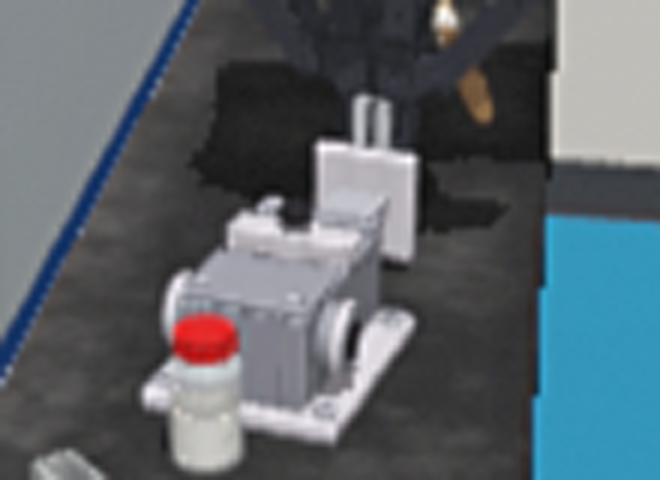

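>>> play_rows:
  steps:
    - [[0, 0, 0, -0.01, 0.03, -0.02, 1], [0, 0, 0, -0.008, 0.05, -0.02, 1], [0, 0, 0, -0.004, 0.07, -0.02, 1], [0, 0, 0, 0.0, 0.09, -0.02, 1], [0, 0, 0, 0.002, 0.1, -0.02, 1]]

```text
clock: 8.1
tool_pos: [0.4755, 0.1109, 0.0432]
eef_rot: [[-0.206, -0.978, -0.001], [-0.978, 0.206, -0.001], [0.001, 0.001, -1.0]]
wrist_force: [0.1, -5.9, 0.2]
finger_gap: 0.0
```

>>> play_rows:
  steps:
    - [[0, 0, 0, 0.004, 0.02, 0, 1], [0, 0, 0, 0.008, 0.04, 0, 1], [0, 0, 0, 0.012, 0.06, 0, 1], [0, 0, 0, 0.016, 0.08, 0, 1], [0, 0, 0, 0.017, 0.08, 0, 1]]

```text
clock: 8.72
tool_pos: [0.4783, 0.1229, 0.0433]
eef_rot: [[-0.207, -0.978, -0.0], [-0.978, 0.207, -0.001], [0.001, 0.0, -1.0]]
wrist_force: [-0.7, -4.2, -0.1]
finger_gap: 0.0005
```

Run:
```python
from h import *
from station import snapshot,bot
s=snapshot("side")
cv2.imwrite("pics/sz9.png",cv2.resize(s[190:270,235:345],None,fx=6,fy=6,interpolation=cv2.INTER_CUBIC))
o=bot.observe();print(o['tool_pos'],o['eef_rot'][:,0],o['wrist_force'])
u=np.array([np.cos(np.radians(78)),np.sin(np.radians(78))]);f=np.array([.4775,.1177]);d=o['tool_pos'][:2]-f
print(d@u, u[0]*d[1]-u[1]*d[0])
```

```text
[0.47828569 0.1228863  0.04325002] [-2.06703040e-01 -9.78403458e-01  7.25493994e-04] [-0.34507853 -5.63290853 -0.89539467]
0.005236316931078787 0.0003097713786578708
```

View pics/sz9.png

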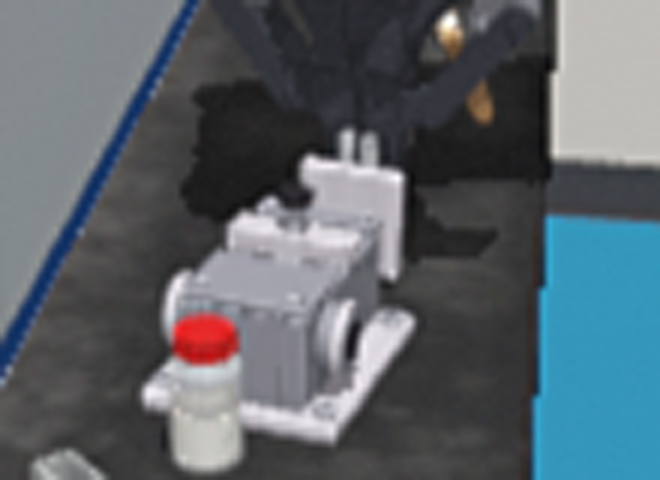

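>>> play_rows:
  steps:
    - [[0, 0, 0, 0.004, 0.02, 0, 1], [0, 0, 0, 0.008, 0.04, 0, 1], [0, 0, 0, 0.012, 0.06, 0, 1], [0, 0, 0, 0.016, 0.08, 0, 1], [0, 0, 0, 0.019, 0.092, 0, 1]]

```text
clock: 9.4
tool_pos: [0.4813, 0.1365, 0.0433]
eef_rot: [[-0.206, -0.978, 0.0], [-0.978, 0.206, -0.001], [0.001, -0.0, -1.0]]
wrist_force: [0.3, -7.8, -0.3]
finger_gap: -0.0002
```

Run:
```python
from h import *
from station import snapshot,bot
s=snapshot("side")
cv2.imwrite("pics/sz10.png",cv2.resize(s[190:270,235:345],None,fx=6,fy=6,interpolation=cv2.INTER_CUBIC))
o=bot.observe();print(o['tool_pos'],o['wrist_force'])
```

```text
[0.4813377  0.13658338 0.04328203] [ 1.13499917 -7.55062497 -0.55771251]
```

View pics/sz10.png

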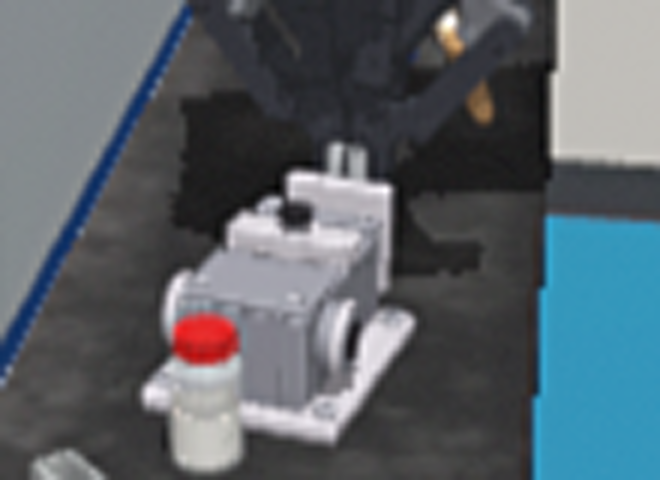

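>>> play_rows:
  steps:
    - [[0, 0, 0, -0.01, -0.04, 0, 1], [0, 0, 0, -0.02, -0.1, 0, 1], [0, 0, 0, -0.04, -0.18, 0, 1], [0, 0, 0, -0.06, -0.28, 0, 1], [0, 0, 0, -0.08, -0.35, 0, 1]]

```text
clock: 10.07
tool_pos: [0.4689, 0.0837, 0.0434]
eef_rot: [[-0.207, -0.978, -0.0], [-0.978, 0.207, 0.0], [-0.0, 0.0, -1.0]]
wrist_force: [0.3, 0.3, -0.7]
finger_gap: -0.0001
```

>>> play_rows:
  steps:
    - [[0, 0, 0, 0, -0.05, 0.2, 1], [0, 0, 0, 0, -0.05, 0.5, 1], [0, 0, 0, 0, -0.4, 0.9, 1], [0, 0, 0, -0.2, -1, 0.9, 1], [0, 0, 0, -0.4, -1, 0.9, 1]]

```text
clock: 10.7
tool_pos: [0.4187, -0.0366, 0.1768]
eef_rot: [[-0.242, -0.97, -0.006], [-0.969, 0.242, -0.045], [0.045, -0.005, -0.999]]
wrist_force: [-1.0, 0.5, 0.1]
finger_gap: 0.0002
```

>>> play_rows:
  steps:
    - [[0, 0, 0, 0, -0.4, 0.2, 1], [0, 0, 0, 0, -0.8, 0.2, 1], [0, 0, 0, 0, -0.8, 0.2, 1], [0, 0, 0, 0, -0.8, 0.2, 1], [0, 0, 0, 0, -0.8, 0.2, 1]]

```text
clock: 11.32
tool_pos: [0.4318, -0.1055, 0.1954]
eef_rot: [[-0.295, -0.955, -0.029], [-0.948, 0.296, -0.117], [0.12, -0.007, -0.993]]
wrist_force: [-0.4, -0.3, 0.2]
finger_gap: -0.0006
```

Run:
```python
from h import *
from station import snapshot,bot
s=snapshot("side");t=snapshot("top")
cv2.imwrite("pics/tend.png",cv2.resize(t[180:265,145:305],None,fx=5,fy=5,interpolation=cv2.INTER_CUBIC))
cv2.imwrite("pics/send.png",cv2.resize(s[185:340,205:345],None,fx=3.8,fy=3.8,interpolation=cv2.INTER_CUBIC))
cv2.imwrite("pics/tfull.png",t)
o=bot.observe();print(o['clock'],o['tool_pos'],o['wrist_force'])
```

```text
11.425 [ 0.43198935 -0.10542487  0.1957606 ] [-0.28014286  0.30420072  0.83654852]
```

View pics/tend.png

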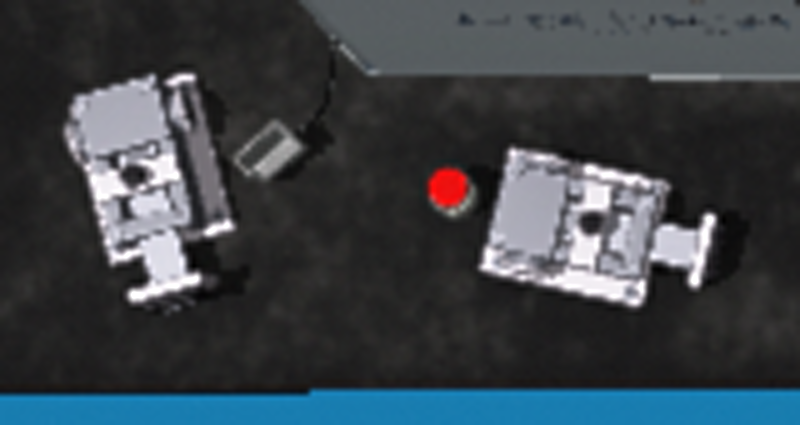

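View pics/send.png

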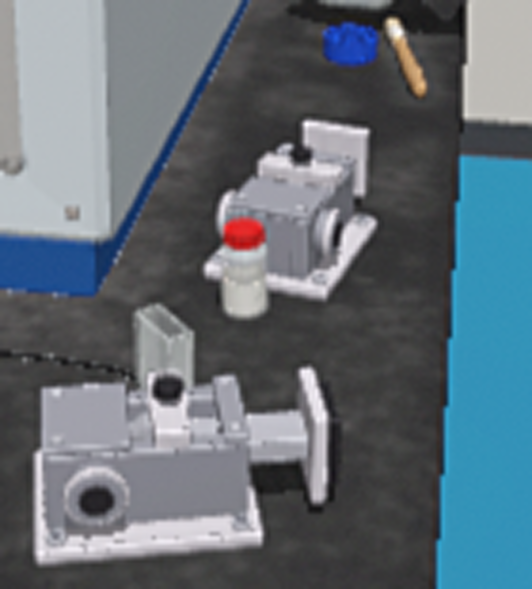

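Run:
```python
from h import *
from station import bot
t=cv2.imread("pics/tend.png")
P=lambda x,y:ray("top",(x+.5)/5-.5+145,(y+.5)/5-.5+180,.047)[:2]
L=(P(131,297)+P(200,282))/2;R=(P(709,213)+P(697,289))/2
print(np.linalg.norm(L-[.44605,.41278]),np.linalg.norm(R-[.47943,.12652]))
o=bot.observe();print(o['qd'].round(4),o['q'].round(2)); 
bot.close_job()
```

```text
0.018958240395395388 0.01830231101814527
[ 0.0011 -0.0048 -0.0042 -0.0012 -0.0001 -0.0008] [-0.33  0.27  1.83 -0.14  1.04 -3.1 ]
the job is handed in; nothing more can be done
```

I pushed both shutter slides in with the closed fingertips, to an estimated 30 mm of travel, then let them spring back. I handed the job in at about 11.4 s.

- **Latching:** in the last top view the plates had moved in by about 19 mm (left) and 18 mm (right), within the 16.5–23.5 mm band. These are single-camera readings, good to about 2 mm. Both stop-pin caps were down.
- **Forces:** the highest force among the wrist readings I took was about 13 N, just after the fingers met the left pad. At full push both read about 8 N. The peak between readings was not measured.
- **Other objects:** the vial and the glass cell show no visible shift between the first and last pictures. The blue cap is still in its place, but I did not measure its position.
- **Robot at hand-in:** it stood clear of everything and practically still, with about zero wrist force. On the final retreat the wrist joint came close to its range limit (-3.10 of -3.11 rad), so the tool tilted about 7 degrees and stopped short of the pose I had set, still within range.

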